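# Settle a stage top on its kinematic base

### The arm

A 7-joint arm with a two-finger parallel gripper is mounted at the origin on the work surface. World frame = base frame: x ahead of the robot, y to its left, z up, the work surface at z = 0. Lengths are in mm, angles in rad, forces in N, time in s.
With the tool pointing down it reaches from about 425 to 875 mm from the base axis. Payload 4.7 kg.
Tool frame: the origin (TCP) lies between the finger pads; the fingertips stand 11 mm ahead of it and the grasp point (between the pads) lies 8 mm behind it; z points along the fingers, x is the direction in which the jaws open and shut, and the axes are right-handed (so a half turn about z gives the same grasp; the last joint's range is limited). The gripper opens to 87 mm and grips with 3 to 60 N. Pads are 19 mm wide; open, the fingers measure 117 mm over their backs; the gripper's body (75 mm by 190 mm) begins 51 mm behind the grasp point.
Start: joints at [1.358, 0.321, -0.07, 1.45, 0.023, 1.371, -0.057], TCP at [146.137, -633.379, 233.587] pointing down, gripper open.
Joint ranges: [-2.86, 2.86], [-0.3, 2.09], [-1.38, 1.24], [0.06, 2.45], [-1.56, 4.7], [0.09, 2.05], [-2.69, 2.69]. Speed limits (rad/s): [2.57, 2.57, 3.14, 3.14, 3.14, 3.14, 3.14].

### API

Orientations are given as a unit quaternion [w, x, y, z].
In Python, from cell import * gives the robot as it stands.
- The arm moves only by the tool send_rows, never from a script. Its arguments are lists of equal length, an entry for each row: "xyz": the shift along the tool's x, y, z in m, a list of three; "rotation": the turn, a rotation vector about the tool's x, y, z in degrees, a list of three; "gripper": the opening, from 0 (shut) to 1 (fully open). In form: {"xyz": [[tx, ty, tz], ...], "rotation": [[rx, ry, rz], ...], "gripper": [gripper, ...]}. A call has 1 to 20 rows; each row is the pose to reach, as a shift and turn from the pose commanded when the call began, along the tool's axes at that moment; what a row does not reach only later rows make up. A row lasts 1/10 s, in which the tool goes at most 50 mm and 8.59 degrees, less where a joint would pass 70% of its speed; a pose out of reach is approached as far as the arm can. A call with a gripper value outside its range is refused whole. The fingers move at their own pace and stop on an object; "grip_force" is the grip in N (left out, the last holds). Time passes only in rows, so rows that repeat a pose let the fingers close. It gives the time, the measured TCP pose, the force and the opening at its end, in the units of the state.
- sense(): the state, without advancing time (a new reading comes with each control period).
- snapshot(name): name is "side" or "top"; returns a dict with "image" (400x640x3 uint8, red, green, blue), "depth" (400x640 float32, mm along the optical axis (not along the pixel's ray), 0 where there is no reading), "intrinsics" (3x3 intrinsics, pixels), "dist_coeffs" ([k1, k2, p1, p2, k3] as OpenCV has them; the pictures are not rectified), "T" (4x4, takes a point from camera to world coordinates). Camera axes: x right, y down, z forward; pixel columns grow to the right and rows downward; lengths in mm; the calibration is good to about 2 mm. A picture is of the moment at which its call begins.
- hand_in(): hands the job in, once; it reports no verdict.
Trained networks look in a picture, given as the dict that the camera call returned (one of the last four; its "shot" number tells which), for a name from the list of things; names that differ only in an ending like _2 or _b are one class to them, and where a whole thing is asked for, a point or a joint stands for the part that bears it (a point fixed in the world has none). Each returns a list of dicts, best first, with "confidence" (0 to 1); they miss things now and then, are a little off and sometimes report something else, mostly with a low value. They report only what shows in the picture. A call takes as long as a camera call. They do not tell look-alikes from the thing itself.
- regions_of(picture, query): "region" (400x640 bool, what is visible of it) and "bbox" ([left, top, right, bottom] in pixels, round what is visible of it).
The state is a dict: "time_s": time; "joint_positions": joint angles; "joint_velocities": joint speeds; "tau": joint torques, N m; "tcp_pos": TCP position; "tool_rot": TCP orientation; "force": force on the tool from outside, world axes, zero at the start; "torque": the same for the moment, N m; "width": finger opening in mm.
Only numpy, scipy, OpenCV 4.12 (cv2) and the standard library are available. Lean on these libraries where they do the work, as an engineer would, in place of code of your own. Each camera call takes 0.05 s, during which the arm holds its last target. There are 200 camera calls.

### The job

Lift the black stage top off its parking tray by the upright aluminium grip block and set it, nose over nose, on the kinematic base, so that its three ball feet go into the cone, the V groove and the flat pad. Feel it down and press it gently home against the stiff lift-off pin (never more than about 2.5 kg of load on the base) until all three feet are fully settled and the top is level, then let go. Touch only the stage top: keep the fingers off the base and its pin, and do not knock over or push away the small things around.

Things in the scene. Friction and masses are not known exactly. Their poses are not given: they have to be found in the camera images.
- grip (a point): Centre of the grip block of the loose stage top (0.35 to 0.55 kg, starts level on the tray). Block: aluminium, 40 (x) x 18 (y) x 48 (z) mm, upright on a black T-shaped plate 8 mm thick, upper face 24 mm below this point: cross-bar x -53 to -7, y -54 to 54 mm; nose 40 mm wide, to x = 60. z up, x to the nose. Grasp the two 40 mm long faces (close along y).
- nose_foot (a point): Lowest point of the ball foot under the nose of the stage top, at (44, 0, -48) mm from grip in its axes (same axes here). All three feet are polished steel balls of 14 mm diameter. This one belongs in the cone.
- left_foot (a point): Lowest point of the ball foot at (-30, 40, -48) mm from grip, which belongs in the V groove. The third foot, at (-30, -40, -48) mm, belongs on the flat pad.
- base: Kinematic base, fixed. Origin: centre of the underside of its black 120 x 120 x 18 mm foot, on the table; z up, x to its nose (cone side). The foot bears a T-shaped carrier with steel seats and a brass pin. The carrier stands up to 4 mm off centre along the base's y, and 8 mm up or down by its focus setting: neither is measured or gives way; feel or see them.
- cone_mid (a point): Point on the base's foot axes at (44, 0, 61.9) mm from base: where the lowest point of the nose foot is when home in the 90 degree cone (mouth 22 mm across, rim 8 mm above this point) if the carrier stands in mid range. The cone itself is up to 4 mm off along the base's y and up to 8 mm higher or lower.
- groove_mid (a point): The same for the 90 degree V groove, at (-30, 40, 61.9) mm from base: runs along x, 40 mm long, mouth 22 mm wide, rim 8 mm above this point. It shifts together with the cone. Balls slide easily in the seats (friction about 0.2).
- pad_mid (a point): The same for the flat round pad, 33 mm across, at (-30, -40, 61.9) mm from base. With all feet home grip is 101.9 to 117.9 mm above the table, by the focus setting, level, in line with the base. More than 25 N on the base at any moment is too much.
- pin_mid (a point): Top of the brass lift-off pin (10 mm across) in mid range, (18, 0, 81.9) mm from base; shifts with the seats. It meets the plate's underside 4 mm above home, yields only at about 6 N on the pin, has no spring back and stays where pushed. The top's weight does not move it: a top only laid on stands tilted about 4 degrees, nose up.
- tray: Parking tray, a flat 150 x 140 x 8 mm aluminium slab with a white face, fixed; origin at the centre of its underside on the table.
- oilbottle: Bystander: amber bottle, 28 mm across, 62 mm high, standing; origin under its centre.
- objective: Bystander: steel microscope objective, 30 mm across, 50 mm high, standing; origin under its centre.
- eyepiece: Bystander: black eyepiece, 34 mm across, 55 mm high, standing; origin under its centre.
- dish: Bystander: low glass dish, 80 mm across, 14 mm high; origin under its centre.
- slidebox: Bystander: grey box, 90 x 50 x 35 mm; origin under its centre.
Things that resemble listed ones, but are neither listed nor needed, are in the scene too. Leave any red look-alike of the part that bears grip alone.

How it is judged:
By the outcome, as a careful person would: the job done as asked, in the order asked, and still so for the second after the job is handed in, with the robot touching nothing.
It also fails if it takes over 56 s, if anything falls off the work surface, if the arm or the gripper's body presses on something with over 40 N, if the wrist force passes 120 N, or if a joint passes its speed limit or range.

## Working session

There is one attempt and no reset: what is moved stays moved. The work goes in short steps, Python scripts to look and compute and a tool call to move; the robot and the scene stay as the last step left them, time stands still between calls to the robot, and variables do not carry over. Pictures are saved under pics/ and viewed, about 8 in all and at most 12, crops included, and the job is handed in when it is done.

Besides the shell and the picture viewer there is one more tool, called after "Call:" as name(argument=value, ...) on one line, values as JSON. send_rows: Moves the arm, as the interface text tells. Its arguments: {"type":"object","properties":{"xyz":{"type":"array"},"rotation":{"type":"array"},"gripper":{"type":"array"},"grip_force":{"type":"number"}},"required":["xyz","rotation","gripper"]}

```bash
ls; mkdir -p pics
cat > h.py <<'E'
from cell import *
import numpy as np, cv2, json
from scipy.spatial.transform import Rotation as R
def pts(s, mask=None):
    K=np.array(s["intrinsics"],float);D=np.array(s["dist_coeffs"],float);d=s["depth"]
    m=(d>0) if mask is None else (mask&(d>0))
    v,u=np.nonzero(m)
    n=cv2.undistortPoints(np.stack([u,v],1).astype(np.float64)[:,None],K,D)[:,0]
    z=d[v,u].astype(float)
    P=np.c_[n*z[:,None],z,np.ones(len(z))]@np.array(s["T"]).T
    return P[:,:3],u,v
E
python3 - <<'E'
from h import *
print(sense())
ims=[]
for n in ["top","side"]:
    s=snapshot(n); ims.append(s["image"])
    np.savez(f"{n}0.npz",**{k:np.array(v) for k,v in s.items()})
    print(n,np.round(s["T"],3).tolist(),np.round(s["intrinsics"],1).tolist(),np.round(s["dist_coeffs"],3))
    for q in ["grip","base","tray","oilbottle","objective","eyepiece","dish","slidebox"]:
        for r in regions_of(s,q)[:3]:
            P,u,v=pts(s,r["region"])
            print(n,q,round(r["confidence"],2),np.round(r["bbox"]).tolist(), np.round(np.median(P,0)).tolist() if len(P) else None, np.round(np.percentile(P,[2,98],axis=0)).tolist() if len(P) else None)
    cv2.imwrite(f"pics/{n}0.png",s["image"][:,:,::-1])
E
```

```text
pics
{'time_s': 0.0, 'joint_positions': array([ 1.35806969,  0.32181943, -0.07007629,  1.45167845,  0.02259102,
        1.37078493, -0.0569089 ]), 'joint_velocities': array([-0.00022643, -0.00081268, -0.00034865, -0.00110467,  0.00228751,
        0.00092635, -0.0003661 ]), 'tau': array([-6.69310903e-04, -4.91292465e+01, -4.04019020e-01, -3.12529635e+01,
       -6.40267530e-02,  4.36871743e-02,  1.70898452e-04]), 'tcp_pos': array([ 146.00717848, -632.84419055,  232.46200971]), 'tool_rot': array([-5.55790143e-04,  7.82590925e-01, -6.22535571e-01, -7.72537762e-04]), 'force': array([0.13450714, 0.33401792, 0.46908984]), 'torque': array([-0.04562236, -0.04319578, -0.04979181]), 'width': 87.22704039848077}
top [[0.016, -0.994, 0.11, 412.953], [-1.0, -0.015, 0.013, 8.482], [-0.011, -0.11, -0.994, 1106.26], [0.0, 0.0, 0.0, 1.0]] [[415.2, 0.0, 319.8], [0.0, 415.2, 196.1], [0.0, 0.0, 1.0]] [0.023 0.    0.    0.    0.   ]
top grip 0.93 [385.0, 157.0, 430.0, 199.0] [564.0, -194.0, 32.0] [[530.0, -255.0, 8.0], [636.0, -150.0, 81.0]]
top grip 0.91 [394.0, 236.0, 439.0, 271.0] [369.0, -220.0, 24.0]
[... 1565 characters left out ...]
.0], [668.0, -122.0, 13.0]]
side oilbottle 0.66 [285.0, 136.0, 355.0, 188.0] [596.0, -162.0, 9.0] [[514.0, -264.0, 1.0], [669.0, -121.0, 13.0]]
side oilbottle 0.45 [338.0, 205.0, 347.0, 229.0] [479.0, 3.0, 36.0] [[467.0, -9.0, 5.0], [492.0, 10.0, 64.0]]
side objective 0.63 [294.0, 195.0, 306.0, 218.0] [588.0, -3.0, 33.0] [[576.0, -44.0, 2.0], [614.0, 6.0, 52.0]]
side dish 0.68 [234.0, 334.0, 274.0, 371.0] [556.0, 364.0, 9.0] [[520.0, 332.0, 2.0], [589.0, 402.0, 16.0]]
side dish 0.16 [322.0, 106.0, 358.0, 131.0] [587.0, -357.0, 34.0] [[543.0, -410.0, 1.0], [633.0, -348.0, 40.0]]
side slidebox 0.75 [323.0, 105.0, 357.0, 133.0] [585.0, -357.0, 34.0] [[543.0, -399.0, 1.0], [632.0, -348.0, 40.0]]
```

Run:
```python
from h import *
t=np.load("top0.npz");s=np.load("side0.npz")
a=cv2.resize(t["image"][110:290,150:510],(800,400),interpolation=cv2.INTER_CUBIC)
b=cv2.resize(s["image"][90:320,220:440],None,fx=2.6,fy=2.6,interpolation=cv2.INTER_CUBIC)
cv2.imwrite("pics/a.png",a[:,:,::-1]);cv2.imwrite("pics/b.png",b[:,:,::-1]);print(b.shape)
# heights: base & stage top-view point stats
for nm,box in [("grip",(380,150,440,205)),("base",(234,140,300,205))]:
    for n,d in [("top",t)]:
        m=np.zeros((400,640),bool);m[box[1]:box[3],box[0]:box[2]]=1
        P,u,v=pts(d,m);h,e=np.histogram(P[:,2],bins=np.arange(-4,100,4));print(nm,list(zip(e[:-1].tolist(),h.tolist())))
```

```text
(598, 572, 3)
grip [(-4, 335), (0, 353), (4, 812), (8, 592), (12, 18), (16, 0), (20, 3), (24, 50), (28, 496), (32, 392), (36, 34), (40, 4), (44, 4), (48, 5), (52, 6), (56, 6), (60, 9), (64, 5), (68, 6), (72, 11), (76, 76), (80, 37), (84, 0), (88, 0), (92, 0)]
base [(-4, 1133), (0, 739), (4, 42), (8, 15), (12, 153), (16, 295), (20, 55), (24, 37), (28, 207), (32, 152), (36, 14), (40, 0), (44, 10), (48, 136), (52, 594), (56, 207), (60, 135), (64, 147), (68, 97), (72, 5), (76, 6), (80, 5), (84, 0), (88, 0), (92, 0)]
```

View pics/a.png

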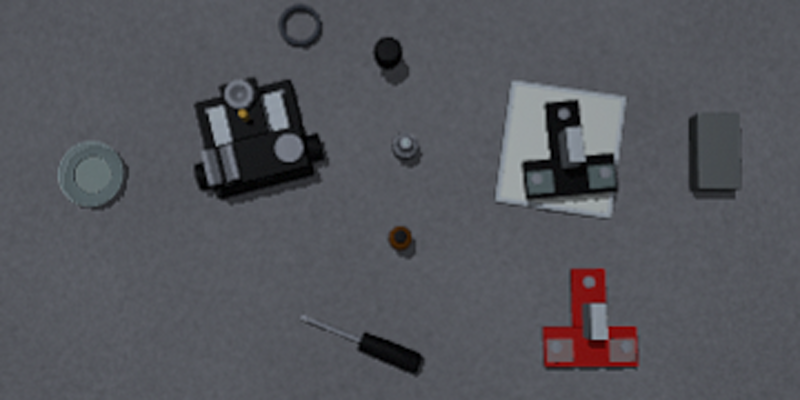

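View pics/b.png

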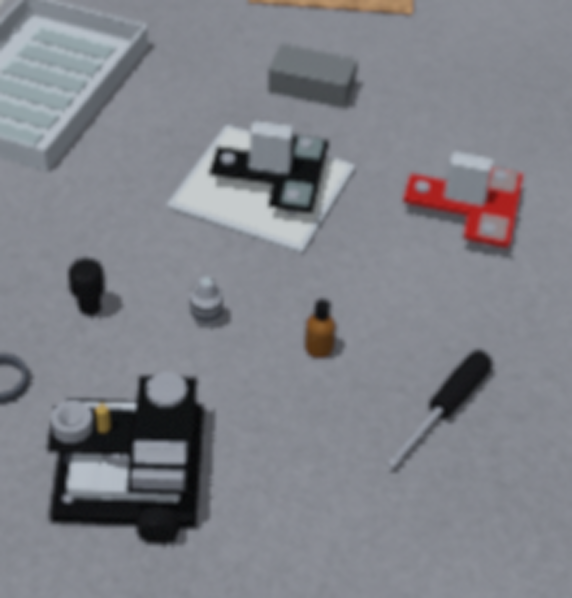

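Two stage tops are present: the black one on the white tray (top px ≈ 407,178) and a red one on the bare table (≈ 416,254). The black one fits the task, since it is black, on the tray and has the aluminium block. The base is at ≈ (266,172) with its cone ring up-left. All noses point roughly to +x. Next I fit precise poses.

```bash
cat > fit.py <<'E'
from h import *
from scipy.optimize import minimize
def proj(s,P):
    Ti=np.linalg.inv(np.array(s["T"]));r,_=cv2.Rodrigues(Ti[:3,:3])
    return cv2.projectPoints(np.asarray(P,float),r,Ti[:3,3],np.array(s["intrinsics"],float),np.array(s["dist_coeffs"],float))[0][:,0]
T2=np.array([[-53,-54],[-7,-54],[-7,-20],[60,-20],[60,20],[-7,20],[-7,54],[-53,54]],float)
bar=[[-53,-54],[-7,-54],[-7,54],[-53,54]];nose=[[-7,-20],[60,-20],[60,20],[-7,20]];blk=[[-20,-9],[20,-9],[20,9],[-20,9]]
def render(s,p,z,sc=4):
    x,y,a=p;c,sn=np.cos(a),np.sin(a);m=np.zeros((400*sc,640*sc),np.uint8)
    for poly,z0,z1 in[(bar,-32,-24),(nose,-32,-24),(blk,-24,24)]:
        q=np.array(poly,float)@np.array([[c,sn],[-sn,c]])+[x,y]
        w=proj(s,np.r_[np.c_[q,np.full(4,z+z0)],np.c_[q,np.full(4,z+z1)]])
        h=cv2.convexHull(((w+.5)*sc*16-8).astype(np.float32)).astype(np.int32)
        cv2.fillPoly(m,[h],1,shift=4)
    return cv2.resize(m.astype(np.float32),(640,400),interpolation=cv2.INTER_AREA)
def fitstage(s,mask,p0,z):
    f=lambda p:np.abs(render(s,[p[0],p[1],p[2]/50],z)-mask).sum()
    best=min((minimize(f,[p0[0],p0[1],(p0[2]+d)*50],method="Nelder-Mead",options=dict(initial_simplex=np.array([p0[0],p0[1],(p0[2]+d)*50])+np.array([[0,0,0],[6,0,0],[0,6,0],[0,0,6]]),xatol=.05,fatol=.05)) for d in(-.08,0,.08)),key=lambda r:r.fun)
    return best.x[:2],np.degrees(best.x[2]/50),best.fun,mask.sum()
E
python3 - <<'E'
from fit import *
for n in["top","side"]:
    s=np.load(n+"0.npz");im=cv2.GaussianBlur(s["image"],(3,3),0).astype(float)
    P,u,v=pts(s);
    Z=np.zeros((400,640));X=Z.copy();Y=Z.copy();Z[v,u]=P[:,2];X[v,u]=P[:,0];Y[v,u]=P[:,1]
    # stage: height mask above tray
    m=((Z>20)&(X>500)&(X<670)&(Y<-110)&(Y>-280)).astype(np.float32)
    print(n,"stage",fitstage(s,m,[566,-193,np.radians(-5)],56))
    print(" tray face z",np.median(Z[(X>640)&(X<660)&(Y>-240)&(Y<-150)]), "plate z",np.median(Z[(m>0)&(Z<45)]),"blk",np.median(Z[(m>0)&(Z>70)]))
    b=(X>520)&(X<680)&(Y>90)&(Y<250)&(Z>44)
    br=s["image"].max(2)>105
    print(" bright thr", np.percentile(s["image"].max(2)[b],[10,30,50,70,90]))
    k,l,st,ce=cv2.connectedComponentsWithStats((b&br&(Z>56)).astype(np.uint8))
    for i in range(1,k):
        if st[i,4]>8:
            q=l==i;print("  comp",st[i].tolist(),np.round([np.median(X[q]),np.median(Y[q]),np.median(Z[q])],1),np.round([X[q].min(),X[q].max(),Y[q].min(),Y[q].max(),Z[q].max()],1))
    x0,y0=(225,130) if n=="top" else(230,222)
    c=s["image"][y0:y0+85,x0:x0+85];cv2.imwrite(f"pics/c_{n}.png",cv2.resize(c,None,fx=7,fy=7,interpolation=cv2.INTER_CUBIC)[:,:,::-1])
a=cv2.imread("pics/c_top.png");b=cv2.imread("pics/c_side.png")
cv2.imwrite("pics/c.png",cv2.resize(np.hstack([a,b]),(800,400)))
E
```

```text
top stage (array([ 583.33390091, -198.00825985]), np.float64(6.522995119057114), np.float64(55.5625), np.float32(1144.0))
 tray face z 7.858033364071048 plate z 31.665794958082188 blk 78.98152939369925
 bright thr [ 18.  26.  28.  88. 127.]
  comp [251, 146, 12, 12, 68] [638.6 183.9  67.6] [625.5 656.9 171.2 199.7  71.7]
  comp [257, 159, 4, 4, 11] [613.6 178.5  79.6] [610.6 622.8 173.3 181.5  83.3]
  comp [274, 171, 12, 12, 110] [578.8 127.   59.9] [563.6 592.5 111.7 140.5  63.7]
  comp [251, 175, 6, 15, 38] [561.3 189.1  68.8] [543.4 579.2 183.3 196.6  72.1]
  comp [240, 178, 6, 15, 38] [553.4 217.   68. ] [535.3 571.8 211.3 225.1  71.8]
side stage (array([ 586.26644418, -201.75268443]), np.float64(5.78480877751578), np.float64(43.6875), np.float32(971.0))
 tray face z 10.210896489893798 plate z 33.314198468014695 blk 79.64873635368957
 bright thr [ 19.   24.   78.5 132.  162. ]
  comp [277, 233, 15, 13, 152] [580.3 125.7  61.6] [564.3 597.7 109.7 142.5  66. ]
  comp [239, 244, 16, 15, 175] [642.1 182.7  68.3] [625.4 657.5 166.7 200.8  74.2]
  comp [257, 245, 5, 10, 32] [616.2 178.3  79.4] [611.6 621.  171.4 182.4  86.8]
  comp [272, 260, 19, 8, 151] [562.4 192.9  67.6] [542.  581.6 179.8 202.9  73.2]
  comp [271, 270, 20, 7, 113] [555.6 216.1  68.4] [536.3 575.2 205.4 224.3  71.9]
```

View pics/c.png

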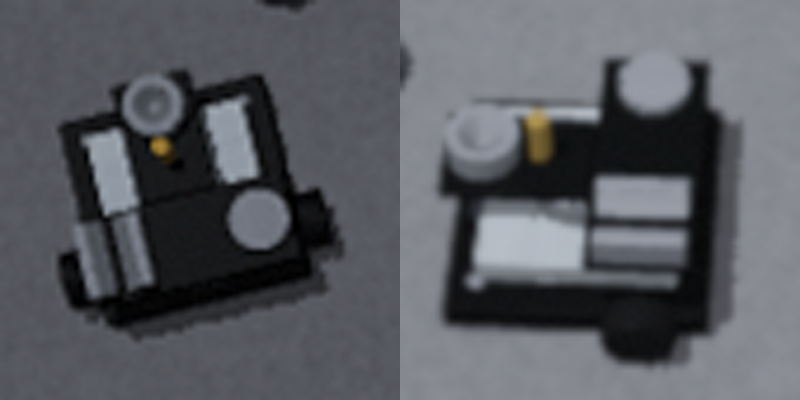

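```bash
cat > go.py <<'E'
from h import *
import sys
# usage: go.py x y z yaw(deg of tool x): shift/turn in tool axes from measured pose
def plan(x,y,z,yaw,p=None):
    s=sense();p=np.array(s["tcp_pos"]);q=s["tool_rot"];r=R.from_quat([q[1],q[2],q[3],q[0]])
    c,sn=np.cos(np.radians(yaw)),np.sin(np.radians(yaw))
    g=R.from_matrix(np.array([[c,sn,0],[sn,-c,0],[0,0,-1]]).T)
    g=R.from_matrix(np.column_stack([[c,sn,0],[sn,-c,0],[0,0,-1]]))
    print("t",round(s["time_s"],2),"tcp",np.round(p,1),"F",np.round(s["force"],1),"M",np.round(s["torque"],2),"w",round(s["width"],1))
    X=r.as_matrix();print("toolx yaw",round(np.degrees(np.arctan2(X[1,0],X[0,0])),2),"zaxis",np.round(X[:,2],4))
    print("shift m",np.round(r.inv().apply(np.array([x,y,z])-p)/1000,4),"rotvec deg",np.round((r.inv()*g).as_rotvec(degrees=True),2))
plan(*map(float,sys.argv[1:5]))
E
python3 go.py 585 -200 120 -83.9
```

```text
t 0.9 tcp [ 146.1 -633.4  233.6] F [-0.   0.3  0.3] M [-0.02  0.   -0.02] w 87.1
toolx yaw -77.0 zaxis [-0.e+00 -1.e-04 -1.e+00]
shift m [-0.3236 -0.5251  0.1135] rotvec deg [ 0.   -0.01  6.9 ]
```

Call:
send_rows(xyz=[[-0.02, -0.032, 0], [-0.045, -0.073, 0], [-0.07, -0.114, 0.005], [-0.096, -0.156, 0.012], [-0.122, -0.198, 0.02], [-0.148, -0.24, 0.03], [-0.174, -0.282, 0.04], [-0.2, -0.324, 0.05], [-0.226, -0.366, 0.06], [-0.252, -0.408, 0.07], [-0.277, -0.45, 0.08], [-0.298, -0.485, 0.092], [-0.314, -0.51, 0.104], [-0.3236, -0.5251, 0.1135], [-0.3236, -0.5251, 0.1135], [-0.3236, -0.5251, 0.1135]], rotation=[[0, 0, 0.5], [0, 0, 1], [0, 0, 1.5], [0, 0, 2], [0, 0, 2.5], [0, 0, 3], [0, 0, 3.5], [0, 0, 4], [0, 0, 4.5], [0, 0, 5], [0, 0, 5.5], [0, 0, 6], [0, 0, 6.5], [0, 0, 6.9], [0, 0, 6.9], [0, 0, 6.9]], gripper=[1, 1, 1, 1, 1, 1, 1, 1, 1, 1, 1, 1, 1, 1, 1, 1])

```text
time_s: 2.5
tcp_pos: [584.6, -200.4, 120.0]
tool_rot: [0.0, 0.744, -0.668, -0.0]
force: [0.3, -0.2, 1.2]
width: 87.1
```

```bash
python3 go.py 585 -200 51 -83.9
python3 - <<'E'
from fit import *
s=snapshot("side");cv2.imwrite("pics/d.png",cv2.resize(s["image"][60:240,210:450],None,fx=3.3,fy=3.3,interpolation=cv2.INTER_CUBIC)[:,:,::-1])
E
```

```text
t 2.5 tcp [ 584.6 -200.4  120. ] F [ 0.3 -0.2  1.2] M [-0.02  0.01 -0.02] w 87.1
toolx yaw -83.88 zaxis [-9.e-04 -5.e-04 -1.e+00]
shift m [-0.0004 -0.0005  0.069 ] rotvec deg [ 0.05 -0.02  0.02]
```

View pics/d.png

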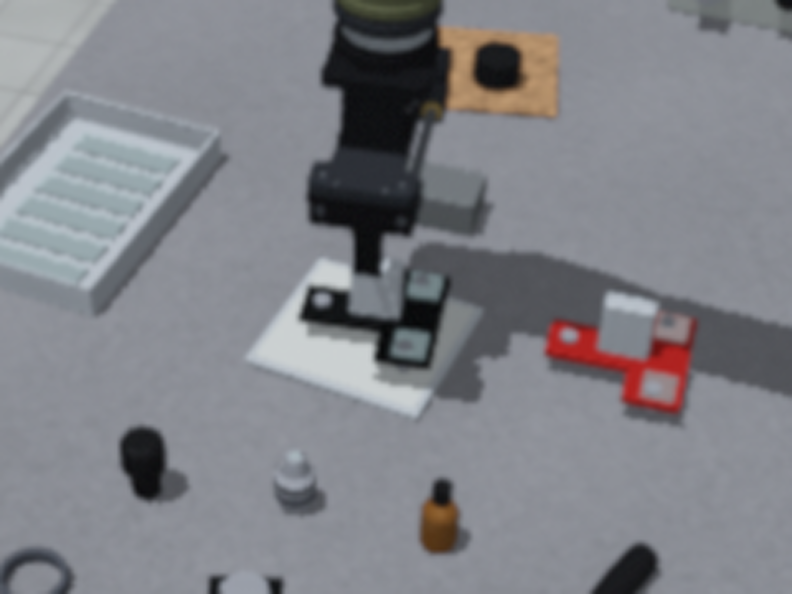

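The open fingers straddle the block (crop ≈ 378,290) of the black top, and the red one stands clear at ≈ (625,335). I'll go down and grasp.

Call:
send_rows(xyz=[[0, 0, 0.012], [0, 0, 0.03], [0, 0, 0.048], [0, 0, 0.062], [0, 0, 0.069], [0, 0, 0.069], [0, 0, 0.069]], rotation=[[0, 0, 0], [0, 0, 0], [0, 0, 0], [0, 0, 0], [0, 0, 0], [0, 0, 0], [0, 0, 0]], gripper=[1, 1, 1, 1, 1, 1, 1])

```text
time_s: 3.25
tcp_pos: [585.3, -200.3, 51.5]
tool_rot: [-0.0, 0.744, -0.669, 0.0]
force: [0.5, -0.1, -0.0]
width: 87.0
```

Call:
send_rows(xyz=[[0, 0, 0], [0, 0, 0], [0, 0, 0], [0, 0, 0], [0, 0, 0], [0, 0, 0], [0, 0, 0], [0, 0, 0], [0, 0, 0], [0, 0, 0]], rotation=[[0, 0, 0], [0, 0, 0], [0, 0, 0], [0, 0, 0], [0, 0, 0], [0, 0, 0], [0, 0, 0], [0, 0, 0], [0, 0, 0], [0, 0, 0]], gripper=[0.15, 0.15, 0.15, 0.15, 0.15, 0.1, 0.1, 0.1, 0.1, 0.1], grip_force=30)

```text
time_s: 4.25
tcp_pos: [585.0, -200.1, 51.0]
tool_rot: [0.0, 0.744, -0.669, 0.0]
force: [-0.6, 0.8, 0.6]
width: 17.8
```

Call:
send_rows(xyz=[[0, 0, -0.003], [0, 0, -0.01], [0, 0, -0.025], [0, 0, -0.045], [0, 0, -0.065], [0, 0, -0.085], [0, 0, -0.1], [0, 0, -0.105], [0, 0, -0.105], [0, 0, -0.105]], rotation=[[0, 0, 0], [0, 0, 0], [0, 0, 0], [0, 0, 0], [0, 0, 0], [0, 0, 0], [0, 0, 0], [0, 0, 0], [0, 0, 0], [0, 0, 0]], gripper=[0.1, 0.1, 0.1, 0.1, 0.1, 0.1, 0.1, 0.1, 0.1, 0.1])

```text
time_s: 5.25
tcp_pos: [584.3, -199.9, 155.1]
tool_rot: [0.0, 0.744, -0.669, -0.001]
force: [0.3, 0.7, -4.8]
width: 18.0
```

```bash
python3 go.py 598.2 172.8 140 -74.8
```

```text
t 5.25 tcp [ 584.3 -199.9  155.1] F [ 0.3  0.7 -4.8] M [ 0.03 -0.   -0.03] w 18.0
toolx yaw -83.9 zaxis [-1.6e-03  4.0e-04 -1.0e+00]
shift m [-0.3691 -0.0534  0.0152] rotvec deg [ 0.09  0.04 -9.1 ]
```

Call:
send_rows(xyz=[[-0.012, -0.0017, 0], [-0.035, -0.005, 0], [-0.065, -0.009, 0], [-0.1, -0.014, 0], [-0.14, -0.02, 0], [-0.18, -0.026, 0], [-0.22, -0.032, 0], [-0.26, -0.038, 0], [-0.295, -0.043, 0], [-0.325, -0.047, 0], [-0.348, -0.05, 0], [-0.363, -0.0525, 0], [-0.3691, -0.0534, 0.002], [-0.3691, -0.0534, 0.008], [-0.3691, -0.0534, 0.015], [-0.3691, -0.0534, 0.015], [-0.3691, -0.0534, 0.015], [-0.3691, -0.0534, 0.015]], rotation=[[0, 0, -0.3], [0, 0, -0.9], [0, 0, -1.6], [0, 0, -2.5], [0, 0, -3.5], [0, 0, -4.4], [0, 0, -5.4], [0, 0, -6.4], [0, 0, -7.3], [0, 0, -8], [0, 0, -8.6], [0, 0, -9], [0, 0, -9.1], [0, 0, -9.1], [0, 0, -9.1], [0, 0, -9.1], [0, 0, -9.1], [0, 0, -9.1]], gripper=[0.1, 0.1, 0.1, 0.1, 0.1, 0.1, 0.1, 0.1, 0.1, 0.1, 0.1, 0.1, 0.1, 0.1, 0.1, 0.1, 0.1, 0.1])

```text
time_s: 7.05
tcp_pos: [599.2, 171.8, 141.1]
tool_rot: [0.0, 0.794, -0.608, 0.0]
force: [0.1, -0.1, -4.8]
width: 17.7
```

```bash
python3 go.py 598.2 172.8 125 -74.8
python3 - <<'E'
from fit import *
ims=[]
for n in["side","top"]:
    s=snapshot(n)
    x0,y0,x1,y1=(225,130,315,220) if n=="top" else(225,200,315,290)
    P,u,v=pts(s);Z=np.zeros((400,640));X=Z.copy();Y=Z.copy();Z[v,u]=P[:,2];X[v,u]=P[:,0];Y[v,u]=P[:,1]
    m=(X>520)&(X<690)&(Y>90)&(Y<260)&(Z>110)&(Z<130)
    print(n,"plate z",np.median(Z[m]),m.sum())
    np.savez(n+"1.npz",**{k:np.array(q) for k,q in s.items()})
    im=cv2.resize(s["image"][y0:y1,x0:x1],(400,400),interpolation=cv2.INTER_CUBIC)
    # expected stage outline if grip at tcp, for overlay
    p=sense()["tcp_pos"];a=np.radians(15.2);q=T2@np.array([[np.cos(a),np.sin(a)],[-np.sin(a),np.cos(a)]])+p[:2]
    w=proj(s,np.c_[q,np.full(8,p[2]+5-24)]);w=((w+.5-[x0,y0])*400/90*16).astype(np.int32)
    cv2.polylines(im,[w],True,(0,255,0),1,shift=4);ims.append(im)
cv2.imwrite("pics/e.png",np.hstack(ims)[:,:,::-1])
E
```

```text
t 7.05 tcp [599.2 171.8 141.1] F [ 0.1 -0.1 -4.8] M [ 0.05 -0.07 -0.03] w 17.7
toolx yaw -74.89 zaxis [ 2.e-04 -2.e-04 -1.e+00]
shift m [-0.0012  0.0007  0.0161] rotvec deg [-0.01 -0.01 -0.09]
side plate z 123.22720875808511 720
top plate z 122.25521789389552 117
```

View pics/e.png

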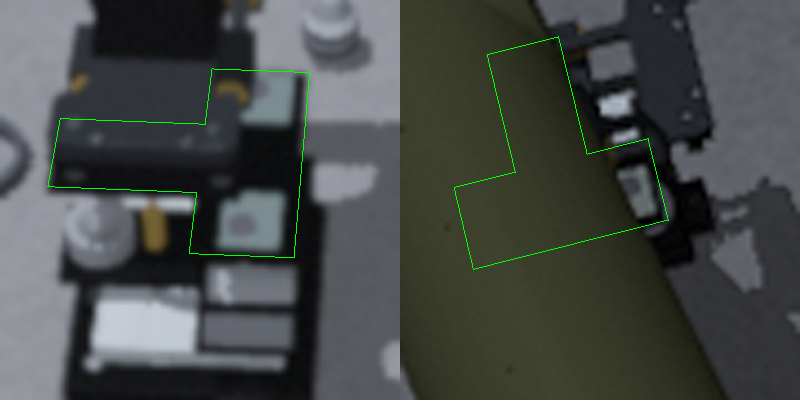

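Call:
send_rows(xyz=[[-0.0008, 0.0005, 0.004], [-0.0012, 0.0007, 0.01], [-0.0012, 0.0007, 0.016], [-0.0012, 0.0007, 0.021], [-0.0012, 0.0007, 0.025], [-0.0012, 0.0007, 0.027], [-0.0012, 0.0007, 0.027], [-0.0012, 0.0007, 0.027]], rotation=[[0, 0, 0], [0, 0, 0], [0, 0, 0], [0, 0, 0], [0, 0, 0], [0, 0, 0], [0, 0, 0], [0, 0, 0]], gripper=[0.1, 0.1, 0.1, 0.1, 0.1, 0.1, 0.1, 0.1])

```text
time_s: 7.95
tcp_pos: [598.1, 173.7, 114.2]
tool_rot: [-0.0, 0.794, -0.607, 0.0]
force: [-0.0, 0.7, -5.2]
width: 17.9
```

Call:
send_rows(xyz=[[0, 0, 0.001], [0, 0, 0.002], [0, 0, 0.002], [0, 0, 0.002]], rotation=[[0, 0, 0], [0, 0, 0], [0, 0, 0], [0, 0, 0]], gripper=[0.1, 0.1, 0.1, 0.1])

```text
time_s: 8.35
tcp_pos: [598.0, 173.7, 112.0]
tool_rot: [0.0, 0.794, -0.607, 0.0]
force: [-0.1, 0.5, -5.0]
width: 17.6
```

```bash
python3 go.py 598.2 172.8 103 -74.8
```

```text
t 8.35 tcp [598.  173.7 112. ] F [-0.1  0.5 -5. ] M [ 0.02 -0.01  0.02] w 17.6
toolx yaw -74.81 zaxis [ 0.e+00 -1.e-04 -1.e+00]
shift m [ 0.0009 -0.      0.009 ] rotvec deg [-0.   -0.   -0.01]
```

Call:
send_rows(xyz=[[0.0004, 0, 0.0005], [0.0006, 0, 0.001], [0.0006, 0, 0.0015], [0.0006, 0, 0.002], [0.0006, 0, 0.002]], rotation=[[0, 0, 0], [0, 0, 0], [0, 0, 0], [0, 0, 0], [0, 0, 0]], gripper=[0.1, 0.1, 0.1, 0.1, 0.1])

```text
time_s: 8.85
tcp_pos: [598.0, 173.1, 109.9]
tool_rot: [0.0, 0.794, -0.607, -0.0]
force: [-0.3, 0.1, -5.0]
width: 17.8
```

Call:
send_rows(xyz=[[0, 0, 0.0005], [0, 0, 0.001], [0, 0, 0.001]], rotation=[[0, 0, 0], [0, 0, 0], [0, 0, 0]], gripper=[0.1, 0.1, 0.1])

```text
time_s: 9.15
tcp_pos: [598.0, 173.1, 108.9]
tool_rot: [0.0, 0.794, -0.607, -0.0]
force: [0.2, -0.9, -5.9]
width: 17.7
```

Call:
send_rows(xyz=[[0, 0, 0.0005], [0, 0, 0.0005], [0, 0, 0.0005]], rotation=[[0, 0, 0], [0, 0, 0], [0, 0, 0]], gripper=[0.1, 0.1, 0.1])

```text
time_s: 9.45
tcp_pos: [598.1, 173.1, 108.5]
tool_rot: [0.0, 0.794, -0.607, -0.0]
force: [-0.3, -0.4, -4.5]
width: 17.9
```

Call:
send_rows(xyz=[[0, 0, 0.0005], [0, 0, 0.0005], [0, 0, 0.0005]], rotation=[[0, 0, 0], [0, 0, 0], [0, 0, 0]], gripper=[0.1, 0.1, 0.1])

```text
time_s: 9.75
tcp_pos: [598.1, 173.1, 108.0]
tool_rot: [0.0, 0.794, -0.607, 0.0]
force: [-0.3, -0.5, -5.7]
width: 17.9
```

Call:
send_rows(xyz=[[0, 0, 0.0005], [0, 0, 0.0005], [0, 0, 0.0005]], rotation=[[0, 0, 0], [0, 0, 0], [0, 0, 0]], gripper=[0.1, 0.1, 0.1])

```text
time_s: 10.05
tcp_pos: [598.1, 173.1, 107.7]
tool_rot: [-0.0, 0.794, -0.607, 0.0]
force: [-1.2, -0.5, -2.5]
width: 17.6
```

```bash
python3 go.py 598.2 172.8 103 -74.8
```

```text
t 10.05 tcp [598.1 173.1 107.7] F [-1.2 -0.5 -2.5] M [-0.05  0.09  0.03] w 17.6
toolx yaw -74.8 zaxis [ 1.e-04 -1.e-04 -1.e+00]
shift m [0.0003 0.     0.0047] rotvec deg [-0.01 -0.01 -0.  ]
```

Call:
send_rows(xyz=[[0, 0, 0.0003], [0, 0, 0.0003], [0, 0, 0.0003]], rotation=[[0, 0, 0], [0, 0, 0], [0, 0, 0]], gripper=[0.1, 0.1, 0.1])

```text
time_s: 10.35
tcp_pos: [598.2, 173.1, 107.7]
tool_rot: [-0.0, 0.794, -0.607, 0.0]
force: [-1.8, 0.0, 1.3]
width: 18.0
```

```bash
python3 go.py 598.2 172.8 103 -74.8
```

```text
t 10.35 tcp [598.2 173.1 107.7] F [-1.8  0.   1.3] M [-0.1   0.33  0.02] w 18.0
toolx yaw -74.81 zaxis [ 4.e-04 -1.e-04 -1.e+00]
shift m [0.0003 0.0001 0.0047] rotvec deg [-0.02 -0.01 -0.01]
```

Call:
send_rows(xyz=[[0, 0.0005, 0], [0, 0.001, 0], [0, 0.001, 0]], rotation=[[0, 0, 0], [0, 0, 0], [0, 0, 0]], gripper=[0.1, 0.1, 0.1])

```text
time_s: 10.65
tcp_pos: [598.0, 173.1, 107.7]
tool_rot: [-0.001, 0.794, -0.607, 0.001]
force: [1.5, 1.1, -0.6]
width: 17.7
```

```bash
python3 go.py 598.2 172.8 103 -74.8
```

```text
t 10.65 tcp [598.  173.1 107.7] F [ 1.5  1.1 -0.6] M [ 0.05 -0.43  0.07] w 17.7
toolx yaw -74.8 zaxis [ 2.2e-03  6.0e-04 -1.0e+00]
shift m [ 0.0003 -0.0001  0.0047] rotvec deg [-0.13  0.   -0.  ]
```

Call:
send_rows(xyz=[[0, 0.0005, 0], [0, 0.001, 0], [0, 0.001, 0]], rotation=[[0, 0, 0], [0, 0, 0], [0, 0, 0]], gripper=[0.1, 0.1, 0.1])

```text
time_s: 10.95
tcp_pos: [596.8, 172.8, 107.7]
tool_rot: [-0.001, 0.794, -0.607, 0.0]
force: [2.8, 0.2, 0.1]
width: 17.6
```

```bash
python3 go.py 598.2 172.8 103 -74.8
```

```text
t 10.95 tcp [596.8 172.8 107.7] F [2.8 0.2 0.1] M [ 0.16 -0.61 -0.04] w 17.6
toolx yaw -74.81 zaxis [ 1.6e-03  4.0e-04 -1.0e+00]
shift m [ 0.0004 -0.0014  0.0047] rotvec deg [-0.09  0.   -0.01]
```

Call:
send_rows(xyz=[[0, 0, -0.001], [0, -0.0015, -0.001], [0, -0.0015, -0.001], [0, -0.0015, -0.001]], rotation=[[0, 0, 0], [0, 0, 0], [0, 0, 0], [0, 0, 0]], gripper=[0.1, 0.1, 0.1, 0.1])

```text
time_s: 11.35
tcp_pos: [596.8, 172.7, 107.6]
tool_rot: [0.001, 0.794, -0.607, -0.001]
force: [-1.3, -1.5, -1.7]
width: 17.7
```

```bash
python3 go.py 598.2 172.8 103 -74.8
```

```text
t 11.35 tcp [596.8 172.7 107.6] F [-1.3 -1.5 -1.7] M [-0.09  0.24 -0.02] w 17.7
toolx yaw -74.8 zaxis [-2.e-03 -7.e-04 -1.e+00]
shift m [ 0.0003 -0.0014  0.0046] rotvec deg [ 0.12 -0.01  0.  ]
```

Call:
send_rows(xyz=[[0, 0, 0.0005], [0, 0, 0.001], [0, 0, 0.0013], [0, 0, 0.0013]], rotation=[[0, 0, 0], [0, 0, 0], [0, 0, 0], [0, 0, 0]], gripper=[0.1, 0.1, 0.1, 0.1])

```text
time_s: 11.75
tcp_pos: [597.4, 172.9, 106.9]
tool_rot: [0.0, 0.794, -0.607, -0.0]
force: [-3.0, -0.5, 0.2]
width: 17.8
```

```bash
python3 go.py 598.2 172.8 103 -74.8
```

```text
t 11.75 tcp [597.4 172.9 106.9] F [-3.  -0.5  0.2] M [-0.12  0.44 -0.04] w 17.8
toolx yaw -74.8 zaxis [-3.e-04 -2.e-04 -1.e+00]
shift m [ 0.0003 -0.0007  0.0039] rotvec deg [ 0.02 -0.01 -0.  ]
```

Call:
send_rows(xyz=[[0, 0, 0.0004], [0, 0, 0.0005], [0, 0, 0.0005]], rotation=[[0, 0, 0], [0, 0, 0], [0, 0, 0]], gripper=[0.1, 0.1, 0.1])

```text
time_s: 12.05
tcp_pos: [597.6, 173.0, 106.4]
tool_rot: [-0.0, 0.794, -0.607, 0.0]
force: [-2.3, -0.4, 1.2]
width: 17.5
```

```bash
python3 go.py 598.2 172.8 103 -74.8
```

```text
t 12.05 tcp [597.6 173.  106.4] F [-2.3 -0.4  1.2] M [-0.13  0.44  0.03] w 17.5
toolx yaw -74.8 zaxis [ 0. -0. -1.]
shift m [ 0.0003 -0.0005  0.0034] rotvec deg [-0. -0. -0.]
```

Call:
send_rows(xyz=[[0, 0, 0.0003], [0, 0, 0.0005], [0, 0, 0.0005]], rotation=[[0, 0, 0], [0, 0, 0], [0, 0, 0]], gripper=[0.1, 0.1, 0.1])

```text
time_s: 12.35
tcp_pos: [597.6, 173.0, 105.9]
tool_rot: [0.0, 0.794, -0.607, -0.0]
force: [-1.8, -0.6, 1.0]
width: 17.8
```

```bash
python3 go.py 598.2 172.8 103 -74.8
```

```text
t 12.35 tcp [597.6 173.  105.9] F [-1.8 -0.6  1. ] M [-0.13  0.41  0.07] w 17.8
toolx yaw -74.8 zaxis [-0.e+00 -1.e-04 -1.e+00]
shift m [ 0.0003 -0.0005  0.0029] rotvec deg [ 0. -0. -0.]
```

The load stays at about 6 N while it sinks, so the pin is yielding as described. I'll keep going.

Call:
send_rows(xyz=[[0, 0, 0.0003], [0, 0, 0.0006], [0, 0, 0.0008], [0, 0, 0.0008]], rotation=[[0, 0, 0], [0, 0, 0], [0, 0, 0], [0, 0, 0]], gripper=[0.1, 0.1, 0.1, 0.1])

```text
time_s: 12.75
tcp_pos: [597.9, 172.9, 105.5]
tool_rot: [-0.0, 0.794, -0.607, 0.0]
force: [-2.5, -1.2, 2.9]
width: 17.8
```

Call:
send_rows(xyz=[[0, 0, 0.0003], [0, 0, 0.0005], [0, 0, 0.0005]], rotation=[[0, 0, 0], [0, 0, 0], [0, 0, 0]], gripper=[0.1, 0.1, 0.1])

```text
time_s: 13.05
tcp_pos: [598.2, 172.7, 105.1]
tool_rot: [-0.0, 0.794, -0.608, 0.001]
force: [-1.5, -2.9, 5.1]
width: 17.9
```

```bash
python3 go.py 598.2 172.8 103 -74.8
```

```text
t 13.05 tcp [598.2 172.7 105.1] F [-1.5 -2.9  5.1] M [-0.32  0.38  0.06] w 17.9
toolx yaw -74.82 zaxis [ 1.2e-03 -3.0e-04 -1.0e+00]
shift m [-0.0001 -0.0001  0.0021] rotvec deg [-0.06 -0.03 -0.02]
```

Call:
send_rows(xyz=[[0.0005, 0, 0], [0.001, 0, 0], [0.001, 0, 0]], rotation=[[0, 0, 0], [0, 0, 0], [0, 0, 0]], gripper=[0.1, 0.1, 0.1])

```text
time_s: 13.35
tcp_pos: [598.3, 172.4, 104.9]
tool_rot: [-0.001, 0.794, -0.607, 0.0]
force: [-1.4, -0.5, 3.9]
width: 17.6
```

```bash
python3 go.py 598.2 172.8 103 -74.8
```

```text
t 13.35 tcp [598.3 172.4 104.9] F [-1.4 -0.5  3.9] M [0.06 0.13 0.02] w 17.6
toolx yaw -74.8 zaxis [ 1.1e-03  7.0e-04 -1.0e+00]
shift m [-0.0004  0.      0.0019] rotvec deg [-0.07  0.02  0.  ]
```

Call:
send_rows(xyz=[[0, 0, 0.0003], [0, 0, 0.0005], [0, 0, 0.0005]], rotation=[[0, 0, 0], [0, 0, 0], [0, 0, 0]], gripper=[0.1, 0.1, 0.1])

```text
time_s: 13.65
tcp_pos: [598.4, 172.1, 104.5]
tool_rot: [-0.0, 0.794, -0.607, 0.0]
force: [-0.7, -0.0, 5.0]
width: 17.5
```

```bash
python3 go.py 598.2 172.8 103 -74.8
```

```text
t 13.65 tcp [598.4 172.1 104.5] F [-0.7 -0.   5. ] M [-0.09  0.13  0.04] w 17.5
toolx yaw -74.81 zaxis [ 1.3e-03  1.0e-04 -1.0e+00]
shift m [-0.0008  0.      0.0015] rotvec deg [-0.07 -0.01 -0.01]
```

Call:
send_rows(xyz=[[0, 0, 0.0003], [0, 0, 0.0005], [0, 0, 0.0005]], rotation=[[0, 0, 0], [0, 0, 0], [0, 0, 0]], gripper=[0.1, 0.1, 0.1])

```text
time_s: 13.95
tcp_pos: [598.5, 171.9, 104.3]
tool_rot: [-0.0, 0.794, -0.607, 0.001]
force: [-1.3, -2.4, 6.4]
width: 17.7
```

```bash
python3 go.py 598.2 172.8 103 -74.8
```

```text
t 13.95 tcp [598.5 171.9 104.3] F [-1.3 -2.4  6.4] M [-0.18  0.24  0.08] w 17.7
toolx yaw -74.82 zaxis [ 1.4e-03 -2.0e-04 -1.0e+00]
shift m [-0.001   0.0001  0.0013] rotvec deg [-0.08 -0.03 -0.02]
```

Call:
send_rows(xyz=[[0, 0, 0.0003], [0, 0, 0.0005], [0, 0, 0.0005]], rotation=[[0, 0, 0], [0, 0, 0], [0, 0, 0]], gripper=[0.1, 0.1, 0.1])

```text
time_s: 14.25
tcp_pos: [598.6, 171.7, 104.1]
tool_rot: [-0.0, 0.794, -0.608, 0.001]
force: [-1.3, -1.6, 7.7]
width: 18.1
```

```bash
python3 go.py 598.2 172.8 103 -74.8
```

```text
t 14.25 tcp [598.6 171.7 104.1] F [-1.3 -1.6  7.7] M [-0.21  0.31  0.05] w 18.1
toolx yaw -74.82 zaxis [ 1.5e-03 -5.0e-04 -1.0e+00]
shift m [-0.0012  0.0001  0.0011] rotvec deg [-0.08 -0.05 -0.02]
```

Call:
send_rows(xyz=[[0.0005, 0, 0], [0.001, 0, 0], [0.001, 0, 0]], rotation=[[0, 0, 0], [0, 0, 0], [0, 0, 0]], gripper=[0.1, 0.1, 0.1])

```text
time_s: 14.55
tcp_pos: [598.6, 171.4, 103.9]
tool_rot: [-0.001, 0.794, -0.607, 0.0]
force: [-1.4, -0.4, 7.4]
width: 17.8
```

```bash
python3 go.py 598.2 172.8 103 -74.8
```

```text
t 14.55 tcp [598.6 171.4 103.9] F [-1.4 -0.4  7.4] M [-0.02  0.24  0.09] w 17.8
toolx yaw -74.8 zaxis [ 1.3e-03  5.0e-04 -1.0e+00]
shift m [-0.0014  0.      0.0009] rotvec deg [-0.08  0.01 -0.  ]
```

Call:
send_rows(xyz=[[0.0003, 0, 0.0003], [0.0005, 0, 0.0005], [0.0005, 0, 0.0005]], rotation=[[0, 0, 0], [0, 0, 0], [0, 0, 0]], gripper=[0.1, 0.1, 0.1])

```text
time_s: 14.85
tcp_pos: [598.7, 171.3, 103.7]
tool_rot: [-0.001, 0.794, -0.607, 0.0]
force: [-2.5, -0.2, 9.3]
width: 17.7
```

```bash
python3 go.py 598.2 172.8 103 -74.8
```

```text
t 14.85 tcp [598.7 171.3 103.7] F [-2.5 -0.2  9.3] M [0.   0.5  0.07] w 17.7
toolx yaw -74.79 zaxis [ 1.3e-03  7.0e-04 -1.0e+00]
shift m [-0.0016  0.      0.0007] rotvec deg [-0.08  0.02  0.01]
```

Call:
send_rows(xyz=[[0, 0.0005, 0], [0, 0.001, 0], [0, 0.001, 0]], rotation=[[0, 0, 0], [0, 0, 0], [0, 0, 0]], gripper=[0.1, 0.1, 0.1])

```text
time_s: 15.15
tcp_pos: [598.5, 171.2, 103.7]
tool_rot: [-0.001, 0.794, -0.607, 0.001]
force: [0.1, 0.2, 6.3]
width: 17.8
```

```bash
python3 go.py 598.2 172.8 103 -74.8
```

```text
t 15.15 tcp [598.5 171.2 103.7] F [0.1 0.2 6.3] M [ 0.1  -0.08  0.07] w 17.8
toolx yaw -74.78 zaxis [ 0.0032  0.0013 -1.    ]
shift m [-0.0017 -0.0001  0.0007] rotvec deg [-0.2   0.02  0.02]
```

Call:
send_rows(xyz=[[0, 0, 0.0003], [0, 0, 0.0004], [0, 0, 0.0004]], rotation=[[0, 0, 0], [0, 0, 0], [0, 0, 0]], gripper=[0.1, 0.1, 0.1])

```text
time_s: 15.45
tcp_pos: [598.5, 171.1, 103.7]
tool_rot: [-0.001, 0.794, -0.607, 0.001]
force: [-1.2, -0.3, 8.2]
width: 17.8
```

```bash
python3 go.py 598.2 172.8 103 -74.8
```

```text
t 15.45 tcp [598.5 171.1 103.7] F [-1.2 -0.3  8.2] M [0.05 0.21 0.08] w 17.8
toolx yaw -74.79 zaxis [ 0.0031  0.0011 -1.    ]
shift m [-0.0017 -0.0001  0.0007] rotvec deg [-0.19  0.02  0.01]
```

Call:
send_rows(xyz=[[0, -0.0005, 0], [0, -0.001, 0], [0, -0.001, 0]], rotation=[[0, 0, 0], [0, 0, 0], [0, 0, 0]], gripper=[0.1, 0.1, 0.1])

```text
time_s: 15.75
tcp_pos: [598.7, 171.2, 103.7]
tool_rot: [-0.001, 0.794, -0.607, 0.0]
force: [-3.0, -1.6, 10.9]
width: 17.6
```

```bash
python3 go.py 598.2 172.8 103 -74.8
```

```text
t 15.75 tcp [598.7 171.2 103.7] F [-3.  -1.6 10.9] M [-0.12  0.61  0.02] w 17.6
toolx yaw -74.79 zaxis [ 1.2e-03  3.0e-04 -1.0e+00]
shift m [-0.0017  0.      0.0007] rotvec deg [-0.07  0.    0.01]
```

Call:
send_rows(xyz=[[0, 0, 0.0002], [0, 0, 0.0003], [0, 0, 0.0003]], rotation=[[0, 0, 0], [0, 0, 0], [0, 0, 0]], gripper=[0.1, 0.1, 0.1])

```text
time_s: 16.05
tcp_pos: [598.6, 171.2, 103.6]
tool_rot: [-0.0, 0.794, -0.607, 0.0]
force: [-4.9, -0.6, 12.0]
width: 18.1
```

```bash
python3 go.py 598.2 172.8 103 -74.8
```

```text
t 16.05 tcp [598.6 171.2 103.6] F [-4.9 -0.6 12. ] M [-0.19  0.78  0.07] w 18.1
toolx yaw -74.78 zaxis [ 1.3e-03  2.0e-04 -1.0e+00]
shift m [-0.0017 -0.      0.0006] rotvec deg [-0.08 -0.01  0.02]
```

Call:
send_rows(xyz=[[0, 0.0003, -0.0003], [0, 0.0005, -0.0006], [0, 0.0005, -0.0008], [0, 0.0005, -0.0008]], rotation=[[0, 0, 0], [0, 0, 0], [0, 0, 0], [0, 0, 0]], gripper=[0.1, 0.1, 0.1, 0.1])

```text
time_s: 16.45
tcp_pos: [598.5, 171.1, 103.7]
tool_rot: [-0.001, 0.794, -0.607, 0.001]
force: [-0.9, -0.8, 7.2]
width: 17.9
```

```bash
python3 go.py 598.2 172.8 103 -74.8
```

```text
t 16.45 tcp [598.5 171.1 103.7] F [-0.9 -0.8  7.2] M [0.04 0.22 0.06] w 17.9
toolx yaw -74.79 zaxis [ 2.e-03  8.e-04 -1.e+00]
shift m [-0.0017 -0.0001  0.0007] rotvec deg [-0.13  0.01  0.01]
```

Call:
send_rows(xyz=[[0, 0, 0], [0, 0, 0], [0, 0, 0], [0, 0, 0]], rotation=[[0, 0, 0], [0, 0, 0], [0, 0, 0], [0, 0, 0]], gripper=[0.4, 0.4, 0.4, 0.4])

```text
time_s: 16.85
tcp_pos: [597.5, 170.2, 102.1]
tool_rot: [0.0, 0.794, -0.607, -0.0]
force: [0.2, -0.2, 0.1]
width: 33.7
```

```bash
python3 go.py 598.2 172.8 103 -74.8
```

```text
t 16.85 tcp [597.5 170.2 102.1] F [ 0.2 -0.2  0.1] M [-0.    0.    0.02] w 33.7
toolx yaw -74.81 zaxis [-9.e-04 -2.e-04 -1.e+00]
shift m [-0.0023 -0.0014 -0.0009] rotvec deg [ 0.05  0.   -0.01]
```

Call:
send_rows(xyz=[[0, 0, -0.003], [0, 0, -0.015], [0, 0, -0.035], [0, 0, -0.055], [0, 0, -0.06], [0, 0, -0.06], [0, -0.006, -0.06], [0, -0.013, -0.06], [0, -0.0151, -0.06], [0, -0.0151, -0.06], [0, -0.0151, -0.06]], rotation=[[0, 0, 0], [0, 0, 0], [0, 0, 0], [0, 0, 0], [0, 0, 0], [0, 0, 0], [0, 0, 0], [0, 0, 0], [0, 0, 0], [0, 0, 0], [0, 0, 0]], gripper=[0.4, 0.4, 0.4, 0.4, 0.2, 0, 0, 0, 0, 0, 0])

```text
time_s: 17.95
tcp_pos: [612.1, 174.5, 162.1]
tool_rot: [0.0, 0.794, -0.607, -0.0]
force: [-0.7, -0.0, -0.4]
width: 0.4
```

```bash
python3 go.py 612.1 174.9 147 -74.8
cat > lev.py <<'E'
from fit import *
import sys
s=snapshot("side")
P,u,v=pts(s);Z=np.zeros((400,640));X=Z.copy();Y=Z.copy();Z[v,u]=P[:,2];X[v,u]=P[:,0];Y[v,u]=P[:,1]
a=np.radians(15.2);x=X-598.6;y=Y-171.2;sx=np.cos(a)*x+np.sin(a)*y;sy=-np.sin(a)*x+np.cos(a)*y
m=(Z>70)&(Z<100)&(sx>-55)&(sx<62)&(abs(sy)<56)
A=np.c_[sx[m],sy[m],np.ones(m.sum())];c=np.zeros(3);k=np.ones(len(A),bool)
for _ in range(6):
    c=np.linalg.lstsq(A[k],Z[m][k],rcond=None)[0];k=abs(Z[m]-A@c)<3
print("plate tilt deg about y,x",np.degrees(c[:2]),"z0",c[2],k.sum(),"sx",np.percentile(A[k,0],[2,98]),"sy",np.percentile(A[k,1],[2,98]))
cv2.imwrite("pics/%s.png"%sys.argv[1],cv2.resize(s["image"][180:310,210:340],(600,600),interpolation=cv2.INTER_CUBIC)[:,:,::-1])
E
python3 lev.py f
```

```text
t 17.95 tcp [612.1 174.5 162.1] F [-0.7 -0.  -0.4] M [ 0.07  0.01 -0.01] w 0.4
toolx yaw -74.79 zaxis [-0.0011 -0.     -1.    ]
shift m [-0.0004 -0.0001  0.0151] rotvec deg [0.06 0.01 0.01]
plate tilt deg about y,x [-0.00212346 -0.46726078] z0 85.69688012283326 1101 sx [-51.48227926  57.12037337] sy [-49.82641274  52.93513634]
```

View pics/f.png

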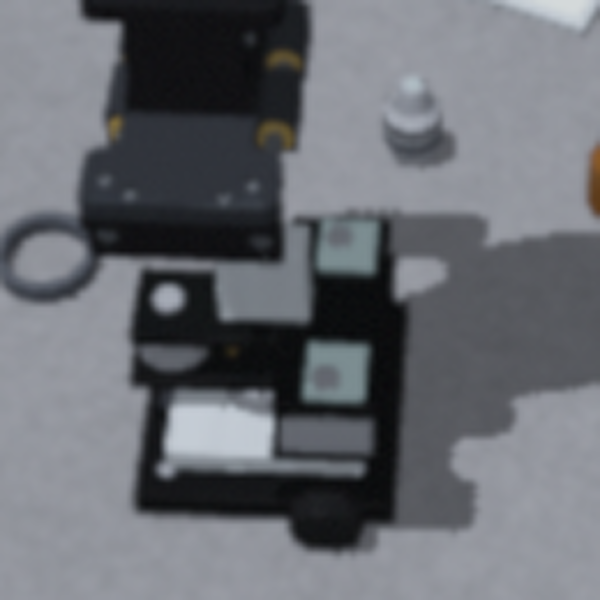

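The top lies seated and level: tilt about y is 0.0°, and the nose is over the cone at ≈ (168,297). The gripper is open above it. As a check of full settling, I'll press gently with the closed fingertips on the block, near the pin line.

Call:
send_rows(xyz=[[0, 0, 0.004], [0, 0, 0.01], [0, 0, 0.0145], [0, 0, 0.016], [0, 0, 0.016], [0, 0, 0.016]], rotation=[[0, 0, 0], [0, 0, 0], [0, 0, 0], [0, 0, 0], [0, 0, 0], [0, 0, 0]], gripper=[0, 0, 0, 0, 0, 0])

```text
time_s: 18.6
tcp_pos: [612.4, 174.4, 146.8]
tool_rot: [-0.0, 0.794, -0.607, 0.0]
force: [0.3, 0.4, 0.1]
width: 0.4
```

Call:
send_rows(xyz=[[0, 0, 0.0004], [0, 0, 0.0008], [0, 0, 0.001], [0, 0, 0.001]], rotation=[[0, 0, 0], [0, 0, 0], [0, 0, 0], [0, 0, 0]], gripper=[0, 0, 0, 0])

```text
time_s: 19.0
tcp_pos: [612.4, 174.4, 145.7]
tool_rot: [0.0, 0.794, -0.607, 0.0]
force: [-0.3, 0.4, -1.1]
width: 0.3
```

Call:
send_rows(xyz=[[0, 0, 0.0003], [0, 0, 0.0005], [0, 0, 0.0005]], rotation=[[0, 0, 0], [0, 0, 0], [0, 0, 0]], gripper=[0, 0, 0])

```text
time_s: 19.3
tcp_pos: [612.3, 174.4, 145.2]
tool_rot: [0.0, 0.794, -0.607, 0.0]
force: [0.2, 0.4, -0.0]
width: 0.5
```

Call:
send_rows(xyz=[[0, 0, 0.0003], [0, 0, 0.0005], [0, 0, 0.0005]], rotation=[[0, 0, 0], [0, 0, 0], [0, 0, 0]], gripper=[0, 0, 0])

```text
time_s: 19.6
tcp_pos: [612.3, 174.4, 144.7]
tool_rot: [0.0, 0.794, -0.607, 0.0]
force: [0.2, -0.5, 0.7]
width: 0.6
```

Call:
send_rows(xyz=[[0, 0, 0.0003], [0, 0, 0.0005], [0, 0, 0.0005]], rotation=[[0, 0, 0], [0, 0, 0], [0, 0, 0]], gripper=[0, 0, 0])

```text
time_s: 19.9
tcp_pos: [612.4, 174.3, 144.2]
tool_rot: [0.0, 0.794, -0.607, 0.0]
force: [-0.3, 0.2, -0.9]
width: 0.6
```

Call:
send_rows(xyz=[[0, 0, 0.0003], [0, 0, 0.0005], [0, 0, 0.0005]], rotation=[[0, 0, 0], [0, 0, 0], [0, 0, 0]], gripper=[0, 0, 0])

```text
time_s: 20.2
tcp_pos: [612.4, 174.4, 144.0]
tool_rot: [-0.0, 0.794, -0.607, 0.0]
force: [-0.3, 0.1, 3.2]
width: 0.3
```

Call:
send_rows(xyz=[[0, 0, 0.0003], [0, 0, 0.0004], [0, 0, 0.0004]], rotation=[[0, 0, 0], [0, 0, 0], [0, 0, 0]], gripper=[0, 0, 0])

```text
time_s: 20.5
tcp_pos: [612.5, 174.4, 144.0]
tool_rot: [-0.0, 0.794, -0.607, 0.0]
force: [-2.5, -0.8, 6.0]
width: 0.2
```

Call:
send_rows(xyz=[[0, 0.0003, 0.0003], [0, 0.0003, 0.0004], [0, 0.0003, 0.0004]], rotation=[[0, 0, 0], [0, 0, 0], [0, 0, 0]], gripper=[0, 0, 0])

```text
time_s: 20.8
tcp_pos: [612.5, 174.5, 143.9]
tool_rot: [-0.0, 0.794, -0.607, 0.001]
force: [-0.6, -0.8, 6.0]
width: 0.1
```

Call:
send_rows(xyz=[[0, 0.0003, 0.0003], [0, 0.0003, 0.0003], [0, 0.0003, 0.0003]], rotation=[[0, 0, 0], [0, 0, 0], [0, 0, 0]], gripper=[0, 0, 0])

```text
time_s: 21.1
tcp_pos: [612.5, 174.4, 143.9]
tool_rot: [-0.001, 0.794, -0.607, 0.001]
force: [-1.6, 0.5, 7.8]
width: 0.3
```

```bash
python3 go.py 612.4 174.4 144 -74.8
```

```text
t 21.1 tcp [612.5 174.4 143.9] F [-1.6  0.5  7.8] M [-0.19  0.25  0.01] w 0.3
toolx yaw -74.81 zaxis [ 2.e-03  2.e-04 -1.e+00]
shift m [ 0.      0.0001 -0.0001] rotvec deg [-0.11 -0.02 -0.01]
```

Call:
send_rows(xyz=[[0, 0.0003, 0.0003], [0, 0.0003, 0.0005], [0, 0.0003, 0.0005]], rotation=[[0, 0, 0], [0, 0, 0], [0, 0, 0]], gripper=[0, 0, 0])

```text
time_s: 21.4
tcp_pos: [612.5, 174.4, 143.9]
tool_rot: [-0.001, 0.794, -0.607, 0.001]
force: [-1.5, -0.3, 8.6]
width: 0.6
```

Call:
send_rows(xyz=[[0, 0.0001, 0.0002], [0, 0.0002, 0.0003], [0, 0.0002, 0.0003], [0, 0.0002, 0.0003]], rotation=[[0, 0, 0], [0, 0, 0], [0, 0, 0], [0, 0, 0]], gripper=[0, 0, 0, 0])

```text
time_s: 21.8
tcp_pos: [612.5, 174.4, 143.8]
tool_rot: [-0.001, 0.794, -0.607, 0.001]
force: [-1.4, -0.6, 9.3]
width: 0.5
```

```bash
python3 go.py 612.4 174.4 144 -74.8
```

```text
t 21.8 tcp [612.5 174.4 143.8] F [-1.4 -0.6  9.3] M [-0.17  0.27 -0.03] w 0.5
toolx yaw -74.81 zaxis [ 3.3e-03  4.0e-04 -1.0e+00]
shift m [-0.      0.0001 -0.0002] rotvec deg [-0.19 -0.03 -0.01]
```

Call:
send_rows(xyz=[[0, 0, 0.0003], [0, 0, 0.0005], [0, 0, 0.0005], [0, 0, 0.0005]], rotation=[[0, 0, 0], [0, 0, 0], [0, 0, 0], [0, 0, 0]], gripper=[0, 0, 0, 0])

```text
time_s: 22.2
tcp_pos: [612.5, 174.5, 143.8]
tool_rot: [-0.001, 0.794, -0.607, 0.001]
force: [-2.2, -1.3, 11.3]
width: 0.6
```

Call:
send_rows(xyz=[[0, 0, 0], [0, 0, 0.0002], [0, 0, 0.0002], [0, 0, 0.0002], [0, 0, 0.0002], [0, 0, 0.0002]], rotation=[[0, 0, 0], [0, 0, 0], [0, 0, 0], [0, 0, 0], [0, 0, 0], [0, 0, 0]], gripper=[0, 0, 0, 0, 0, 0])

```text
time_s: 22.8
tcp_pos: [612.5, 174.5, 143.8]
tool_rot: [-0.001, 0.794, -0.607, 0.001]
force: [-1.5, -1.0, 12.0]
width: 0.5
```

```bash
python3 go.py 612.4 174.4 144 -74.8
```

```text
t 22.8 tcp [612.5 174.5 143.8] F [-1.5 -1.  12. ] M [-0.27  0.51 -0.  ] w 0.5
toolx yaw -74.81 zaxis [ 3.7e-03  3.0e-04 -1.0e+00]
shift m [ 0.      0.0002 -0.0002] rotvec deg [-0.21 -0.04 -0.01]
```

Call:
send_rows(xyz=[[0, 0, -0.003], [0, 0, -0.015], [0, 0, -0.04], [0, 0, -0.07], [0.03, 0, -0.09], [0.07, 0, -0.1], [0.11, 0, -0.1], [0.15, 0, -0.1], [0.18, 0, -0.1], [0.19, 0, -0.1], [0.19, 0, -0.1], [0.19, 0, -0.1]], rotation=[[0, 0, 0], [0, 0, 0], [0, 0, 0], [0, 0, 0], [0, 0, 0], [0, 0, 0], [0, 0, 0], [0, 0, 0], [0, 0, 0], [0, 0, 0], [0, 0, 0], [0, 0, 0]], gripper=[0, 0, 0, 0, 0, 0, 0, 0, 0, 0, 0, 0])

```text
time_s: 24.0
tcp_pos: [660.7, -6.7, 241.2]
tool_rot: [-0.001, 0.795, -0.606, -0.001]
force: [-0.5, 1.1, -0.7]
width: -0.1
```

```bash
python3 lev.py g; sed 's/"side"/"top"/;s/\[180:310,210:340\]/[125:215,220:310]/' lev.py > lev2.py; python3 lev2.py h
python3 - <<'E'
import cv2,numpy as np
cv2.imwrite("pics/gh.png",cv2.resize(np.hstack([cv2.imread("pics/g.png"),cv2.imread("pics/h.png")]),(800,400)))
E
```

```text
plate tilt deg about y,x [-0.01571557 -0.02295887] z0 85.71536815272599 1117 sx [-51.49455468  57.76346672] sy [-50.66006925  52.24037469]
plate tilt deg about y,x [-0.22765496  0.05783905] z0 84.05457877813593 881 sx [-53.80872469  53.84589115] sy [-48.43310183  52.91628924]
```

View pics/gh.png

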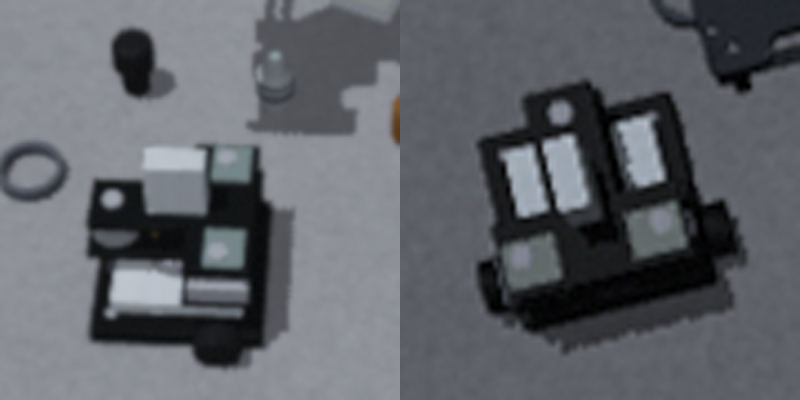

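Both views show the top seated nose over nose and level, with nothing touching it and the small things in place.

```bash
python3 -c "
from cell import *
print(hand_in())"
```

```text
the job is handed in; nothing more can be done
None
```

The black stage top is seated on the kinematic base, level and released, and the job is handed in at about 24 s of the 56 s allowed.

**What I did:**
- I lifted the top off the tray by the grip block and left the red look-alike alone.
- I lowered it by feel onto the base. The pin met the plate about 4 mm above home and gave way at roughly 6 N.
- I shifted sideways with the felt forces until it stopped sinking, then let go.
- I then pressed on the block with closed fingertips near the pin line, adding 12 N.

**Loads:** the largest load I read on the base was about 17 N, against the 25 N limit. I only read the force at the end of each move call, so brief peaks in between were not seen.

**Last checks:**
- **Settled:** under that press the block top sank only about 0.2 mm and then stayed still.
- **Level:** the plate tilt fitted from the depth images was 0.02° or less from the side camera and up to 0.23° from the top camera.
- **Height:** the two cameras disagreed by 1.7 mm on plate height (84.1 mm top, 85.7 mm side). The side camera had also read the tray about 2 mm high. The lower value agrees with the felt home height of about 108.6 mm for grip.
- **Surroundings:** the bystanders I could see in the last pictures (the eyepiece and the objective) stood where they were, and the gripper was clear of everything. I did not re-measure the others.

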